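# Shut the double-lidded leaf box, then raise the outer lid alone

### The arm

A 7-joint arm with a two-finger parallel gripper is mounted at the origin on the work surface. World frame = base frame: x ahead of the robot, y to its left, z up, the work surface at z = 0. Lengths are in m, angles in rad, forces in N, time in s.
With the tool pointing down it reaches from about 0.35 to 0.9 m from the base axis. Payload 8.1 kg.
Tool frame: the origin (TCP) lies on the centre line of the jaws, within the pads' length; the fingertips stand 19 mm ahead of it and the grasp point (between the pads) is the TCP; z points along the fingers, y is the direction in which the jaws open and shut (so a half turn about z gives the same grasp; the last joint's range is limited). The gripper opens to 92 mm and grips with 3 to 60 N. Pads are 19 mm wide; open, the fingers measure 130 mm over their backs; the gripper's body (75 mm by 190 mm) begins 47 mm behind the grasp point.
Start: joints at [-1.402, 0.434, 0.025, 1.573, -0.012, 1.134, -0.075], TCP at [0.168, 0.602, 0.246] pointing down, gripper open.
Joint ranges: [-2.62, 2.62], [-0.44, 2.09], [-1.27, 1.32], [0.08, 2.57], [-1.32, 4.46], [0.12, 2], [-2.74, 2.74]. Speed limits (rad/s): [2.22, 2.22, 3.01, 3.01, 3.14, 3.14, 3.14].

### API

Orientations are given as a rotation vector (axis times angle).
In Python, from cell import monitor, imaging, workorder, outline_of gives the robot as it stands.
- The arm moves only by the tool move_arm, never from a script. Its argument "series" is a list of rows, each a list of 6 numbers: the shift along the world's x, y, z in cm, then the turn, a rotation vector about the world's x, y, z in degrees. A call has 1 to 8 rows; each row shifts and turns the commanded pose from where the row before left it; what a row does not reach is not made up. A row lasts 1/10 s, in which the tool goes at most 50 mm and 8.59 degrees, less where a joint would pass 70% of its speed; a pose out of reach is approached as far as the arm can. A call with a gripper value outside its range is refused whole. "grip" is the opening, from 0 (shut) to 1 (fully open), set as the call begins (left out, the last holds). The fingers move at their own pace and stop on an object; "force" is the grip in N (left out, the last holds). Time passes only in rows, so rows that do not move let the fingers close. It gives the time, the measured TCP pose, the force and the opening at its end, in the units of the state.
- monitor.observe(): the state, without advancing time (a new reading comes with each control period).
- imaging.get_image(name): name is "scene" or "top"; returns a dict with "color" (400x640x3 uint8, red, green, blue), "fx", "fy", "cx", "cy" (pixels), "dist_coeffs" ([k1, k2, p1, p2, k3] as OpenCV has them; the pictures are not rectified), "rvec" (rotation vector, rad) and "tvec" (3), from world to camera coordinates, as OpenCV has them. Camera axes: x right, y down, z forward; pixel columns grow to the right and rows downward; lengths in m; the calibration is good to about 2 mm. A picture is of the moment at which its call begins. There is no depth.
- workorder.sign_off(): hands the job in, once; it reports no verdict.
Trained networks look in the newest picture that a camera, given by its name, has taken for a name from the list of things; names that differ only in an ending like _2 or _b are one class to them, and where a whole thing is asked for, a point or a joint stands for the part that bears it (a point fixed in the world has none). Each returns a list of dicts, best first, with "p" (0 to 1); they miss things now and then, are a little off and sometimes report something else, mostly with a low value. They report only what shows in the picture. A call takes as long as a camera call.
- outline_of(camera, thing): "mask" (400x640 bool, what is visible of it) and "rect" ([left, top, width, height] in pixels, round what is visible of it).
The state is a dict: "clock": time; "joints": joint angles; "dq": joint speeds; "joint_efforts": joint torques, N m; "position": TCP position; "ee_rot": TCP orientation; "force": force on the tool from outside, world axes, zero at the start; "ft_torque": the same for the moment, N m; "width": opening from 0.0 (shut) to 1.0 (fully open).
Only numpy, scipy, OpenCV 4.12 (cv2) and the standard library are available. Lean on these libraries where they do the work, as an engineer would, in place of code of your own. Each camera call takes 0.05 s, during which the arm holds its last target. There are 200 camera calls.

### The job

The gilder's leaf box stands open with both its lids up: using the brass handle, lower the outer lid gently so that it brings the glazed inner lid down under it and both are fully shut, which beds the inner lid over the leaf. Then raise the outer lid alone to about 45 degrees, with the inner lid staying shut, and finish while still holding the outer lid there by its handle, so that I can look the leaf over through the glass. Do not touch the inner lid with the robot, do not let the outer lid drop, and leave the things around the box alone.

Things in the scene. Friction and masses are not known exactly. Their poses are not given: they have to be found in the camera images.
- leafbox: Dark wooden leaf box with brass corners, fixed to the bench; 140 mm deep (its x), 210 mm wide (its y), rim 60 mm above the bench. Origin: centre of its underside, on the bench. Its -x side is the front, where the handle lies when shut; both lids hinge at its +x (rear) side, on axes parallel to its y. Yaw varies. The books of gold leaf inside lie well below the rim.
- outer_hinge (a joint): Angle of the outer lid, rad: 0 fully shut (level on the rim), 1.57 upright, stop at 1.85. A dark wooden tray 140 x 210 x 18 mm, hollow below, with a blue outside, about 0.28 kg with handle. It stays up only within about 0.3 rad of upright; lower down it falls shut if let go. Felt strips in it push the inner lid down as it closes; nothing joins the lids, so it lifts alone.
- outer_lid: The outer lid itself. Origin: middle of the outer lid's hinge axis, which runs along the box's y at the box's rear edge: 70 mm behind the box's centre (towards its +x), 60 mm above the bench. With the lid shut its axes are the box's; the lid reaches 140 mm along its own -x.
- handle (a point): Brass bow handle of the outer lid: a round bar 10 mm thick, 90 mm long between two end posts, 40 mm clear of the lid's front edge. The point: middle of the bar, which runs along the box's y. It turns with the lid, 180 mm from the hinge axis along the lid and 9 mm outward of that line; lid shut, it is at box-frame x -110, y 0, z 69 mm. Pinched from above, it turns between the fingers as the lid swings.
- inner_hinge (a joint): Angle of the inner lid, rad: 0 fully shut (level in the box mouth, inside the hollow of the outer lid), 1.57 upright. A brass frame with a clear pane, without a handle. Stiff hinge: it stays at any angle; about 1 N on its front edge moves it. Its axis is parallel to the box's y at box-frame x 59, z 61 mm. At the start it stands roughly upright, just in front of the outer lid.
- inner_lid: The inner lid itself: a glazed brass frame, 120 mm from hinge to front edge, 190 mm wide, 6 mm thick, about 0.12 kg; the robot must not touch it. Origin: middle of its hinged edge; the frame reaches 120 mm along its own -x.
- candlestick: Bystander: brass candlestick, foot 84 mm across, with an unlit cream candle, 178 mm high in all. Origin: centre of its foot. Beside the box on its -y side.
- brush_glass: Bystander: clear glass 72 mm across and 90 mm high with brushes standing in it, up to 185 mm. Origin: centre of its foot. Beside the box on its -y side, nearer the rear.
- powder_jar: Bystander: small brass jar with a steel cap, 44 mm across, 62 mm high. Origin: centre of its foot. Beside the box on its +y side.
- mop: Bystander: flat gilder's brush with a short wooden handle, about 100 x 42 x 14 mm, lying on the bench in front of the box. Origin: under the middle of its wooden handle.

How it is judged:
On the way, in this order (a step that is already met when the one before it is completed fails the run):
1. the outer lid and the inner lid are both fully shut (value of joint each of outer_hinge, inner_hinge below 0.05 rad), for 0.2 s.
2. the outer lid is lifted by its handle, the inner lid staying shut (value of joint outer_hinge above 0.3 rad and value of joint inner_hinge below 0.05 rad and contact force between the fingers and outer_lid above 0.5 N and distance between the grasp point and handle below 0.04 m), for 0.1 s.
At the end, for the whole second after the job is handed in: The outer lid is held still by the fingers on its handle between 0.6 and 1.0 rad (34 to 57 degrees), the inner lid is within 0.05 rad of fully shut, and no bystander has moved 30 mm (value of joint outer_hinge between 0.6 and 1 rad and velocity of joint outer_hinge between -0.1 and 0.1 rad/s and value of joint inner_hinge below 0.05 rad and contact force between the fingers and outer_lid above 0.5 N and distance between the grasp point and handle below 0.04 m and distance of each of candlestick, brush_glass, powder_jar, mop from where it was at the start of the episode below 0.03 m); the arm keeps its last pose, push and grip.
It fails at once if the robot touches the inner lid (contact force between any of the fingers, the arm and inner_lid above 0.3 N).
It fails at once if the outer lid is dropped or slammed (closing faster than 2 rad/s) (velocity of joint outer_hinge below -2 rad/s).
It fails at once if a bystander is shifted by more than 30 mm or tipped over (distance of any of candlestick, brush_glass, powder_jar, mop from where it was at the start of the episode above 0.03 m or angle between any of candlestick, brush_glass, powder_jar, mop's own z axis and vertical above 0.5 rad).
It also fails if it takes over 48 s, if anything falls off the work surface, if the arm or the gripper's body presses on something with over 40 N, if the wrist force passes 120 N, or if a joint passes its speed limit or range.

## Working session

There is one attempt and no reset: what is moved stays moved. The work goes in short steps, Python scripts to look and compute and a tool call to move; the robot and the scene stay as the last step left them, time stands still between calls to the robot, and variables do not carry over. Pictures are saved under pics/ and viewed, about 8 in all and at most 12, crops included, and the job is handed in when it is done.

Besides the shell and the picture viewer there is one more tool, called after "Request:" as name(argument=value, ...), one argument or row to a line, values as JSON. move_arm: Moves the arm, as the interface text tells. Its arguments: {"type":"object","properties":{"series":{"type":"array"},"grip":{"type":"number"},"force":{"type":"number"}},"required":["series"]}

```bash
mkdir -p pics; ls; python3 - <<'E'
from cell import monitor, imaging, workorder, outline_of
import cv2,numpy as np
for c in("scene","top"):
    d=imaging.get_image(c); cv2.imwrite(f"pics/{c}0.png",d["color"][:,:,::-1])
    print(c,{k:np.round(d[k],4).tolist() for k in d if k!="color"})
    for t in("leafbox","outer_lid","handle","inner_lid","candlestick","brush_glass","powder_jar","mop"):
        print(t,[(round(float(o["p"]),2),list(map(int,o["rect"]))) for o in outline_of(c,t)][:2])
print(monitor.observe())
E
```

```text
pics
scene {'fx': 368.5367, 'fy': 368.5367, 'cx': 324.0788, 'cy': 196.0064, 'dist_coeffs': [-0.0157, 0.0, 0.0, 0.0, 0.0], 'rvec': [2.4604, 0.7424, -0.2384], 'tvec': [-0.5279, -0.1692, 1.0434]}
leafbox [(0.8, [256, 93, 107, 138])]
outer_lid [(0.8, [250, 94, 95, 75])]
handle [(0.63, [249, 91, 99, 79]), (0.51, [277, 275, 46, 22])]
inner_lid [(0.81, [263, 125, 82, 48])]
candlestick []
brush_glass [(0.67, [361, 105, 32, 63])]
powder_jar [(0.92, [236, 197, 21, 29])]
mop [(0.76, [274, 277, 50, 17]), (0.3, [251, 94, 95, 75])]
top {'fx': 436.5099, 'fy': 436.5099, 'cx': 319.8318, 'cy': 192.2899, 'dist_coeffs': [0.0161, 0.0, 0.0, 0.0, 0.0], 'rvec': [2.123, -2.1782, 0.117], 'tvec': [0.0857, 0.5949, 0.9724]}
leafbox [(0.78, [228, 169, 136, 124])]
outer_lid [(0.84, [234, 212, 86, 83])]
handle [(0.68, [229, 210, 91, 78])]
inner_lid []
candlestick [(0.67, [244, 122, 34, 41]), (0.53, [249, 209, 75, 62])]
brush_glass [(0.57, [194, 173, 47, 37])]
powder_jar [(0.56, [356, 254, 18, 18])]
mop [(0.55, [357, 259, 21, 15])]
{'clock': 0.9, 'joints': array([-1.40159   ,  0.43448607,  0.02497559,  1.57317585, -0.01162229,
        1.13398139, -0.07507329]), 'dq': array([-0.00110239, -0.00053169, -0.00023076, -0.00080455,  0.00070605,
       -0.00061678, -0.00121078]), 'joint_efforts': array([-1.63300996e-03, -6.67621422e+01,  9.83616002e-01, -3.14794242e+01,
       -6.05932809e-02,  3.26075940e-02,  3.37853248e-05]), 'position': array([0.16780689, 0.60208335, 0.24575957]), 'ee_rot': array([-4.25707884e-01, -3.11260246e+00, -1.49538600e-04]), 'force': array([0.04606487, 0.33949799, 0.1732362 ]), 'ft_torque': array([ 0.00232441,  0.01118195, -0.01688894]), 'width': 0.9991766554868159}
```

```bash
python3 - <<'E'
import cv2,numpy as np
a=cv2.imread("pics/scene0.png")[60:330,180:480];b=cv2.imread("pics/top0.png")[90:330,150:450]
cv2.imwrite("pics/a.png",np.hstack([cv2.resize(a,None,fx=2.6,fy=2.2)]) )
cv2.imwrite("pics/b.png",cv2.resize(b,None,fx=2.5,fy=2.5))
E
```

```text
(no output)
```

View pics/a.png

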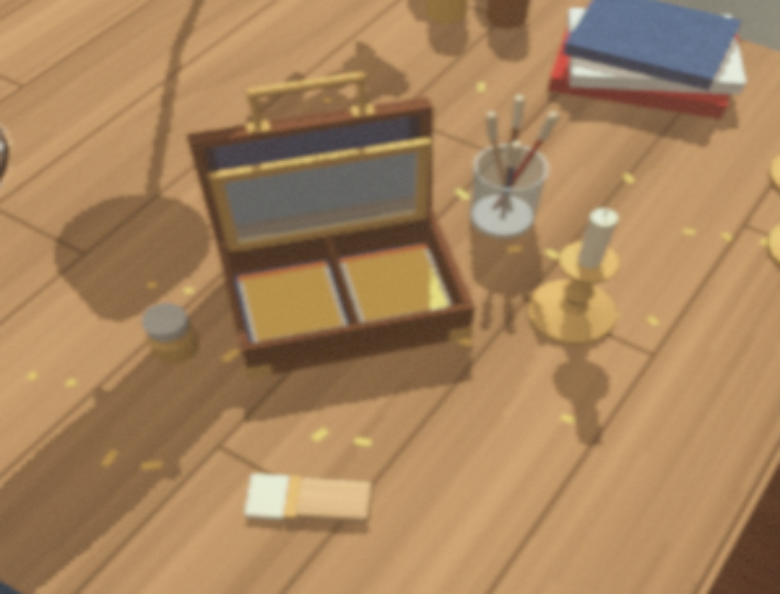

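View pics/b.png

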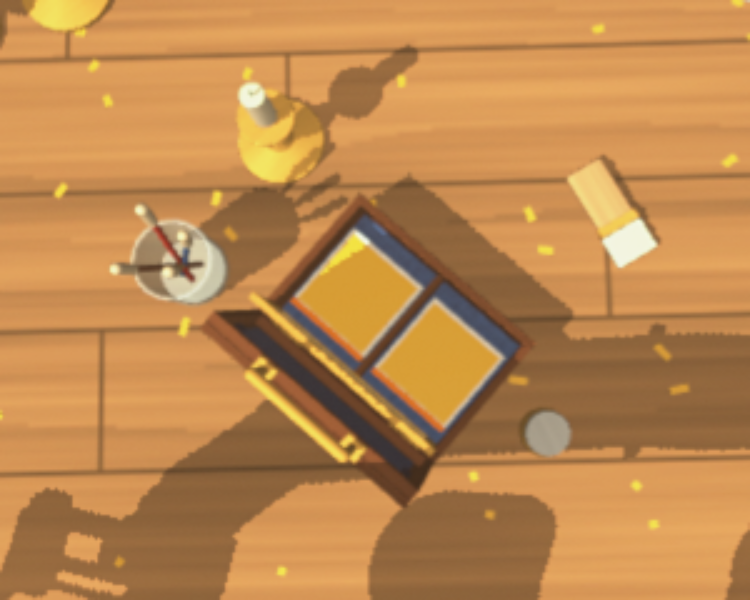

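Scene view: box open; handle bar runs from about (275,102) to (320,95) px; front rim corners at (275,219) and (361,200). Top view: bar runs from (250,240) to (288,274); front rim corners at (295,169) and (364,228). The candlestick and brush glass are on the -y side, the jar on the +y side, and the mop lies in front. I'll fit the box pose and lid angles to these.

```bash
cat > h.py <<'E'
import numpy as np,cv2
from scipy.optimize import least_squares
from scipy.spatial.transform import Rotation as R
CAM={'scene':((368.5367,324.0788,196.0064),-.0157,[2.4604,.7424,-.2384],[-.5279,-.1692,1.0434]),
'top':((436.5099,319.8318,192.2899),.0161,[2.123,-2.1782,.117],[.0857,.5949,.9724])}
def proj(c,P):
    (f,cx,cy),k,r,t=CAM[c]
    return cv2.projectPoints(np.atleast_2d(np.array(P,float)),np.array(r),np.array(t),np.array([[f,0,cx],[0,f,cy],[0,0,1.]]),np.array([k,0,0,0,0.]))[0][:,0]
def plid(a,l,o,y): # outer lid point in box frame
    return [.07-l*np.cos(a)+o*np.sin(a), y, .06+l*np.sin(a)+o*np.cos(a)]
def w(p,x,y,th): 
    P=np.atleast_2d(p); c,s=np.cos(th),np.sin(th)
    return np.c_[x+c*P[:,0]-s*P[:,1], y+s*P[:,0]+c*P[:,1], P[:,2]]
E
python3 - <<'E'
from h import *
S=lambda u,v:(180+u/2.6,60+v/2.2)
T=lambda u,v:(150+u/2.5,90+v/2.5)
obs=[("scene","f+",S(247,346)),("scene","f-",S(470,308)),("top","f-",T(362,197)),("top","f+",T(533,345)),
("scene","h+",S(249,91)),("scene","h-",S(365,77)),("top","h-",T(250,375)),("top","h+",T(345,460)),
("scene","i+",S(212,177)),("scene","i-",S(430,143)),("top","i-",T(254,297)),("top","i+",T(434,452))]
def pts(q):
    x,y,th,a,b=q
    d={}
    for s,g in(("+",1),("-",-1)):
        d["f"+s]=[-.07,g*.105,.06]; d["h"+s]=plid(a,.18,.009,g*.045)
        d["i"+s]=[.059-.12*np.cos(b),g*.095,.061+.12*np.sin(b)]
    return {k:w(v,x,y,th)[0] for k,v in d.items()}
def res(q):
    d=pts(q); return np.concatenate([proj(c,d[k])[0]-np.array(p) for c,k,p in obs])
best=min((least_squares(res,[.5,0,t,1.6,1.5],loss="soft_l1") for t in np.arange(-3,3,.5)),key=lambda r:r.cost)
print(best.x.round(4),best.cost); print(res(best.x).reshape(-1,2).round(1))
q=best.x
for a in (q[3],1.2,.8,0): print(a,w(plid(a,.18,.009,0),*q[:3])[0].round(4))
from cell import monitor
print(R.from_rotvec(monitor.observe()['ee_rot']).as_matrix().round(3))
# bystander feet, roughly (top view)
E
```

```text
[0.5298 0.0984 2.3962 1.6768 1.5237] 13.68077656945043
[[-4.3  0.7]
 [ 0.4 -1. ]
 [-1.  -1.2]
 [ 0.7  0.5]
 [-0.3  0.3]
 [-3.  -0.5]
 [-0.2 -0.5]
 [-1.6 -1.5]
 [-2.5 -0.4]
 [-0.7 -0.6]
 [-0.1 -2.6]
 [ 0.1 -0.3]]
1.676812457425262 [0.4578 0.1649 0.238 ]
1.2 [0.5201 0.1073 0.231 ]
0.8 [0.5658 0.0652 0.1954]
0 [0.6106 0.0238 0.069 ]
[[-0.963  0.269 -0.   ]
 [ 0.269  0.963  0.   ]
 [ 0.     0.    -1.   ]]
```

Request:
move_arm(
  series=[
    [1.8, -2.7, 1.2, 0, 0, -7.3],
    [1.8, -2.7, 1.2, 0, 0, -7.3],
    [1.8, -2.7, 1.2, 0, 0, -7.3],
    [1.8, -2.7, 1.2, 0, 0, -7.3],
    [1.8, -2.7, 1.2, 0, 0, -7.3],
    [1.8, -2.7, 1.2, 0, 0, -7.3],
    [1.8, -2.7, 1.2, 0, 0, -7.3],
    [1.8, -2.7, 1.2, 0, 0, -7.3],
  ],
  grip=1,
)

```text
clock: 1.7
position: [0.3124, 0.3848, 0.3424]
ee_rot: [-1.897, -2.504, -0.001]
force: [0.1, 1.2, 0.7]
width: 1.001
```

Request:
move_arm(
  series=[
    [1.8, -2.7, 0, 0, 0, -7.3],
    [1.8, -2.7, 0, 0, 0, -7.3],
    [1.8, -2.7, 0, 0, 0, -7.3],
    [1.8, -2.7, 0, 0, 0, -7.3],
    [1.8, -2.7, 0, 0, 0, -7.3],
    [1.8, -2.7, 0, 0, 0, -7.3],
    [1.8, -2.7, 0, 0, 0, -7.3],
    [1.8, -2.7, 0, 0, 0, -7.3],
  ],
)

```text
clock: 2.5
position: [0.4564, 0.1689, 0.342]
ee_rot: [-2.877, -1.261, -0.001]
force: [0.6, 0.0, -0.4]
width: 1.0
```

```bash
python3 - <<'E'
from h import *
from cell import monitor,imaging
o=monitor.observe(); M=R.from_rotvec(o['ee_rot']).as_matrix()
print(o['clock'],o['position'].round(4),np.degrees(np.arctan2(M[1,1],M[0,1])),M[:,2].round(3),o['joints'].round(2),o['force'].round(2))
a=imaging.get_image("scene")["color"][60:260,180:420,::-1];b=imaging.get_image("top")["color"][150:350,150:390,::-1]
cv2.imwrite("pics/c.png",np.hstack([cv2.resize(a,None,fx=1.66,fy=1.66,interpolation=cv2.INTER_CUBIC),cv2.resize(b,None,fx=1.66,fy=1.66,interpolation=cv2.INTER_CUBIC)]))
E
```

```text
2.5 [0.4564 0.1689 0.342 ] -42.668036678471694 [ 0.     0.001 -1.   ] [-0.98  0.13  0.6   1.78 -0.08  1.25 -1.11] [ 0.59  0.03 -0.39]
```

View pics/c.png

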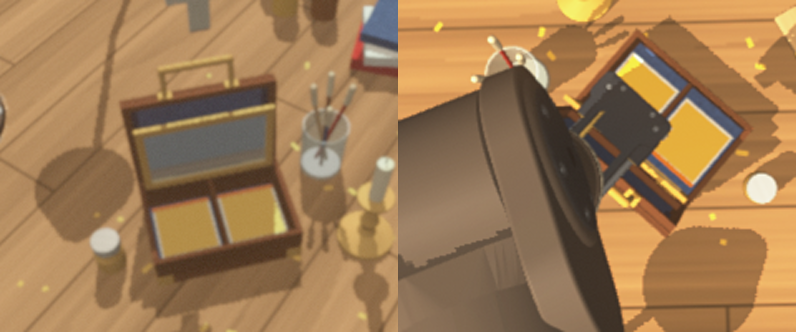

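The left half (scene) shows the fingers straight above the handle's middle, at about (197,15) in the picture with the bar at (160–232, 65). The lids and the surrounding things haven't moved. Descending.

Request:
move_arm(
  series=[
    [0.1, -0.4, -2, 0, 0, 0],
    [0, 0, -2, 0, 0, 0],
    [0, 0, -2, 0, 0, 0],
    [0, 0, -1.5, 0, 0, 0],
    [0, 0, -1.5, 0, 0, 0],
    [0, 0, -1.2, 0, 0, 0],
    [0, 0, 0, 0, 0, 0],
  ],
)

```text
clock: 3.3
position: [0.4558, 0.1662, 0.2385]
ee_rot: [2.873, 1.27, -0.004]
force: [-0.2, 0.4, -0.1]
width: 1.001
```

```bash
python3 - <<'E'
from h import *
from cell import monitor,imaging
o=monitor.observe(); print(o['position'].round(4),o['force'].round(2))
a=imaging.get_image("scene")["color"][70:220,220:420,::-1]
cv2.imwrite("pics/d.png",cv2.resize(a,None,fx=4,fy=4,interpolation=cv2.INTER_CUBIC))
E
```

```text
[0.4558 0.1662 0.2385] [-0.2   0.38 -0.1 ]
```

View pics/d.png

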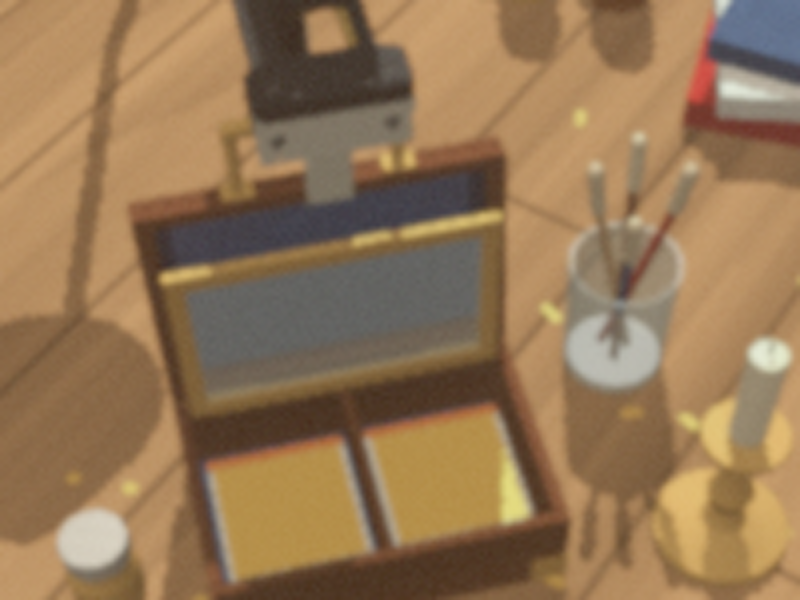

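The near finger, at about (330,180), sits between the handle's posts with the bar behind it, and it's clear of the inner lid edge at y≈240. Closing on the bar.

Request:
move_arm(
  series=[
    [0, 0, 0, 0, 0, 0],
    [0, 0, 0, 0, 0, 0],
    [0, 0, 0, 0, 0, 0],
    [0, 0, 0, 0, 0, 0],
    [0, 0, 0, 0, 0, 0],
    [0, 0, 0, 0, 0, 0],
  ],
  grip=0,
  force=20,
)

```text
clock: 3.95
position: [0.4568, 0.1661, 0.2398]
ee_rot: [-2.874, -1.268, -0.0]
force: [0.0, 0.2, 1.0]
width: 0.526
```

```bash
cat > plan.py <<'E'
import sys
from h import *
from cell import monitor
Q=(.5298,.0984,2.3962)
o=monitor.observe(); p=o['position']
F=lambda a:w(plid(a,.18,.009,0),*Q)[0]
bx=np.array([np.cos(Q[2]),np.sin(Q[2])]); xb=(p[:2]-Q[:2])@bx; yb=(p[:2]-Q[:2])@np.array([-bx[1],bx[0]])
ang=np.arctan2(p[2]-.06,.07-xb)-np.arctan2(.009,.18)
rad=np.hypot(p[2]-.06,.07-xb)
f=o['force']
print("width",o['width'],"box xyz",round(xb,4),round(yb,4),p[2].round(4),"ang",ang.round(3),"r",rad.round(4),"(.1802) F box x,y,z",(f[:2]@bx).round(2),(f[:2]@[-bx[1],bx[0]]).round(2),f[2].round(2))
E
cat plan.py | sed 's/^/ /' >/dev/null; python3 plan.py; python3 - <<'E'
from h import *
Q=(.5298,.0984,2.3962)
aa=[1.65,1.6,1.5,1.4,1.3,1.2,1.1,1.0,.9,.8,.7,.6,.5,.4,.3,.2,.1,0]
P=[w(plid(a,.18,.009,0),*Q)[0]*100 for a in aa]
for a,d,p in zip(aa[1:],np.diff(P,axis=0),P[1:]): print(a,d.round(2),p.round(2))
E
```

```text
width 0.5260704709883051 box xyz 0.0995 -0.0003 0.2398 ang 1.684 r 0.1822 (.1802) F box x,y,z 0.12 -0.16 0.97
1.6 [ 0.66 -0.61  0.09] [46.79 15.55 23.97]
1.5 [ 1.32 -1.22  0.05] [48.11 14.33 24.02]
1.4 [ 1.32 -1.22 -0.13] [49.43 13.11 23.89]
1.3 [ 1.3  -1.2  -0.31] [50.74 11.91 23.58]
1.2 [ 1.28 -1.18 -0.48] [52.01 10.73 23.1 ]
1.1 [ 1.23 -1.14 -0.65] [53.25  9.59 22.45]
1.0 [ 1.18 -1.09 -0.82] [54.43  8.51 21.63]
0.9 [ 1.11 -1.03 -0.97] [55.54  7.48 20.66]
0.8 [ 1.04 -0.96 -1.12] [56.58  6.52 19.54]
0.7 [ 0.95 -0.88 -1.26] [57.53  5.64 18.28]
0.6 [ 0.85 -0.79 -1.38] [58.38  4.86 16.91]
0.5 [ 0.75 -0.69 -1.49] [59.13  4.17 15.42]
0.4 [ 0.63 -0.59 -1.58] [59.76  3.58 13.84]
0.3 [ 0.52 -0.48 -1.66] [60.28  3.1  12.18]
0.2 [ 0.39 -0.36 -1.72] [60.67  2.74 10.46]
0.1 [ 0.26 -0.24 -1.77] [60.93  2.5   8.69]
0 [ 0.13 -0.12 -1.79] [61.06  2.38  6.9 ]
```

Request:
move_arm(
  series=[
    [0, 0, 0, 0, 0, 0],
    [0, 0, 0, 0, 0, 0],
    [0, 0, 0, 0, 0, 0],
    [0, 0, 0, 0, 0, 0],
    [0, 0, 0, 0, 0, 0],
    [0, 0, 0, 0, 0, 0],
    [0, 0, 0, 0, 0, 0],
  ],
)

```text
clock: 4.65
position: [0.4568, 0.1661, 0.2397]
ee_rot: [2.874, 1.268, -0.0]
force: [0.2, -0.1, -0.5]
width: 0.099
```

```bash
python3 plan.py
```

```text
width 0.09877562146501935 box xyz 0.0995 -0.0002 0.2397 ang 1.684 r 0.1821 (.1802) F box x,y,z -0.21 -0.05 -0.52
```

Gripped: 9 mm opening, which matches the bar. Swinging along the arc.

Request:
move_arm(
  series=[
    [0.6, -0.55, 0.05, 0, 0, 0],
    [0.6, -0.55, 0.05, 0, 0, 0],
    [0.6, -0.6, 0, 0, 0, 0],
    [0.65, -0.6, 0, 0, 0, 0],
    [0.65, -0.6, -0.05, 0, 0, 0],
    [0.65, -0.6, -0.1, 0, 0, 0],
    [0, 0, 0, 0, 0, 0],
  ],
)

```text
clock: 5.35
position: [0.4962, 0.1305, 0.2402]
ee_rot: [2.875, 1.266, 0.005]
force: [0.6, -0.1, 8.7]
width: 0.097
```

```bash
python3 plan.py
```

```text
width 0.09712042932777046 box xyz 0.0465 -0.0007 0.2402 ang 1.391 r 0.1817 (.1802) F box x,y,z -0.51 -0.37 8.66
```

Request:
move_arm(
  series=[
    [0, 0, 0.2, 0, 0, 0],
    [0, 0, 0, 0, 0, 0],
  ],
)

```text
clock: 5.55
position: [0.4941, 0.1321, 0.2407]
ee_rot: [-2.873, -1.269, 0.0]
force: [2.5, 4.5, -5.5]
width: 0.1
```

```bash
python3 plan.py
```

```text
width 0.09989988063242976 box xyz 0.0491 -0.0005 0.2407 ang 1.406 r 0.1819 (.1802) F box x,y,z 1.19 -4.96 -5.47
```

Request:
move_arm(
  series=[
    [0, 0, -0.05, 0, 0, 0],
    [0, 0, 0, 0, 0, 0],
    [0, 0, 0, 0, 0, 0],
  ],
)

```text
clock: 5.85
position: [0.4944, 0.1318, 0.2407]
ee_rot: [-2.873, -1.269, -0.001]
force: [2.7, 4.9, -4.2]
width: 0.101
```

```bash
python3 plan.py
```

```text
width 0.10116139015063538 box xyz 0.0487 -0.0005 0.2407 ang 1.403 r 0.1819 (.1802) F box x,y,z 1.35 -5.38 -4.25
```

Request:
move_arm(
  series=[
    [0.68, -0.58, -0.13, 0, 0, 0],
    [0.67, -0.58, -0.17, 0, 0, 0],
    [0.66, -0.58, -0.22, 0, 0, 0],
    [0.65, -0.57, -0.26, 0, 0, 0],
    [0.63, -0.56, -0.3, 0, 0, 0],
    [0.62, -0.55, -0.35, 0, 0, 0],
    [0, 0, 0, 0, 0, 0],
    [0, 0, 0, 0, 0, 0],
  ],
)

```text
clock: 6.65
position: [0.5337, 0.0963, 0.2263]
ee_rot: [2.874, 1.267, -0.0]
force: [1.9, 0.1, 1.2]
width: 0.1
```

```bash
python3 plan.py
```

```text
width 0.1000377757800494 box xyz -0.0043 -0.0011 0.2263 ang 1.101 r 0.1822 (.1802) F box x,y,z -1.28 -1.38 1.24
```

Request:
move_arm(
  series=[
    [0.6, -0.53, -0.4, 0, 0, 0],
    [0.59, -0.52, -0.42, 0, 0, 0],
    [0.57, -0.51, -0.47, 0, 0, 0],
    [0.56, -0.5, -0.5, 0, 0, 0],
    [0.54, -0.47, -0.54, 0, 0, 0],
    [0.52, -0.46, -0.58, 0, 0, 0],
    [0, 0, 0, 0, 0, 0],
    [0, 0, 0, 0, 0, 0],
  ],
)

```text
clock: 7.45
position: [0.5672, 0.0662, 0.1971]
ee_rot: [2.874, 1.267, -0.001]
force: [0.6, -4.1, 2.1]
width: 0.101
```

```bash
python3 plan.py
```

```text
width 0.10087119383171346 box xyz -0.0493 -0.0017 0.1971 ang 0.805 r 0.1817 (.1802) F box x,y,z -3.19 2.6 2.11
```

Request:
move_arm(
  series=[
    [0.5, -0.47, -0.62, 0, 0, 0],
    [0.48, -0.46, -0.64, 0, 0, 0],
    [0.45, -0.42, -0.68, 0, 0, 0],
    [0.43, -0.4, -0.7, 0, 0, 0],
    [0.39, -0.36, -0.74, 0, 0, 0],
    [0.36, -0.34, -0.75, 0, 0, 0],
    [0, 0, 0, 0, 0, 0],
    [0, 0, 0, 0, 0, 0],
  ],
)

```text
clock: 8.25
position: [0.5932, 0.0426, 0.1557]
ee_rot: [-2.874, -1.268, 0.001]
force: [-0.9, -1.9, -0.1]
width: 0.101
```

```bash
python3 plan.py
```

```text
width 0.10139609344836427 box xyz -0.0845 -0.002 0.1557 ang 0.505 r 0.1817 (.1802) F box x,y,z -0.63 2.06 -0.15
```

Request:
move_arm(
  series=[
    [0.33, -0.31, -0.78, 0, 0, 0],
    [0.3, -0.29, -0.8, 0, 0, 0],
    [0.27, -0.26, -0.82, 0, 0, 0],
    [0.25, -0.23, -0.83, 0, 0, 0],
    [0.21, -0.19, -0.85, 0, 0, 0],
    [0.18, -0.17, -0.86, 0, 0, 0],
    [0, 0, 0, 0, 0, 0],
    [0, 0, 0, 0, 0, 0],
  ],
)

```text
clock: 9.05
position: [0.6093, 0.0279, 0.1065]
ee_rot: [2.874, 1.268, 0.001]
force: [2.4, 0.4, -0.3]
width: 0.101
```

```bash
python3 plan.py; python3 - <<'E'
from h import *
from cell import imaging
a=imaging.get_image("scene")["color"][90:270,220:420,::-1]
cv2.imwrite("pics/e.png",cv2.resize(a,None,fx=3.3,fy=3.3,interpolation=cv2.INTER_CUBIC))
E
```

```text
width 0.1014517099154173 box xyz -0.1062 -0.0021 0.1065 ang 0.208 r 0.1822 (.1802) F box x,y,z -1.52 -1.93 -0.33
```

View pics/e.png

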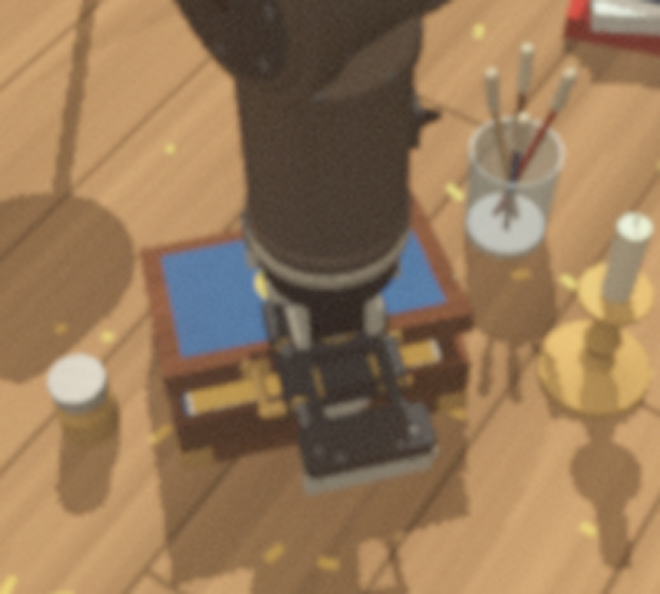

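The outer lid is nearly shut at about 0.2 rad, with the handle still between the fingers at (340,370) and the surrounding things in place. Closing the rest.

Request:
move_arm(
  series=[
    [0.15, -0.14, -0.87, 0, 0, 0],
    [0.11, -0.11, -0.88, 0, 0, 0],
    [0.09, -0.08, -0.89, 0, 0, 0],
    [0.04, -0.04, -0.6, 0, 0, 0],
    [0.02, -0.02, -0.4, 0, 0, 0],
    [0, 0, 0, 0, 0, 0],
  ],
)

```text
clock: 9.7
position: [0.6141, 0.0236, 0.0695]
ee_rot: [2.873, 1.267, 0.003]
force: [7.8, -0.9, -0.6]
width: 0.1
```

```bash
python3 plan.py
```

```text
width 0.10025910852273347 box xyz -0.1127 -0.0022 0.0695 ang 0.002 r 0.1829 (.1802) F box x,y,z -6.33 -4.57 -0.63
```

Request:
move_arm(
  series=[
    [-0.04, 0.04, -0.1, 0, 0, 0],
    [0, 0, -0.1, 0, 0, 0],
    [0, 0, 0, 0, 0, 0],
    [0, 0, 0, 0, 0, 0],
  ],
)

```text
clock: 10.1
position: [0.6141, 0.0236, 0.0681]
ee_rot: [2.872, 1.267, 0.004]
force: [8.0, -3.7, -1.0]
width: 0.099
```

```bash
python3 plan.py
```

```text
width 0.09872514889714251 box xyz -0.1127 -0.0022 0.0681 ang -0.005 r 0.1829 (.1802) F box x,y,z -8.33 -2.71 -0.95
```

Request:
move_arm(
  series=[
    [0.06, -0.05, -0.15, 0, 0, 0],
    [0, 0, -0.15, 0, 0, 0],
    [0, 0, 0, 0, 0, 0],
    [0, 0, 0, 0, 0, 0],
  ],
)

```text
clock: 10.5
position: [0.6143, 0.0234, 0.0649]
ee_rot: [2.873, 1.267, 0.003]
force: [6.0, -1.5, -0.6]
width: 0.097
```

```bash
python3 plan.py
```

```text
width 0.09748405016060019 box xyz -0.1129 -0.0022 0.0649 ang -0.023 r 0.183 (.1802) F box x,y,z -5.4 -2.96 -0.63
```

```bash
python3 - <<'E'
from h import *
from cell import imaging,monitor
o=monitor.observe();print(o['ft_torque'].round(2),o['joint_efforts'].round(1))
a=imaging.get_image("scene")["color"][140:240,250:390,::-1]
cv2.imwrite("pics/f.png",cv2.resize(a,None,fx=5.5,fy=5.5,interpolation=cv2.INTER_CUBIC))
E
python3 plan.py
```

```text
[-0.51 -1.12  0.05] [ -1.5 -68.6   8.7 -18.9  -0.2   2.2  -0. ]
width 0.10007602449992581 box xyz -0.1129 -0.0022 0.0649 ang -0.023 r 0.183 (.1802) F box x,y,z -5.81 -2.61 -0.82
```

View pics/f.png

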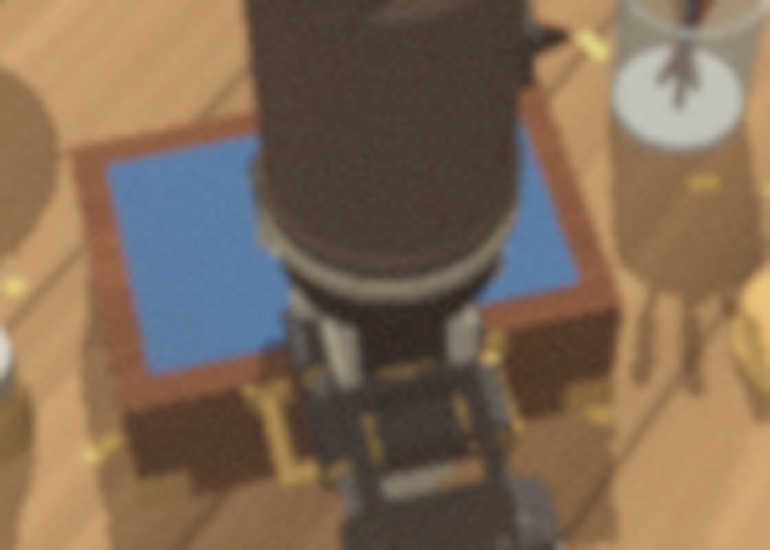

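```bash
python3 - <<'E'
from h import *
Q=(.5298,.0984,2.3962)
for a in (0,.05,.1):
    for nm,l,o in(("front top",.14,.018),("rear top",0,.018)):
        print(a,nm,[(((proj("scene",w(plid(a,l,o,y),*Q))[0])-[250,140])*5.5).round(0) for y in(.105,-.105)])
print("box bottom front",[(((proj("scene",w([-.07,y,0],*Q))[0])-[250,140])*5.5).round(0) for y in(.105,-.105)])
print("posts",[[(((proj("scene",w([x,y,.069],*Q))[0])-[250,140])*5.5).round(0) for x in(-.07,-.11)] for y in(.045,-.045)])
E
```

```text
0 front top [array([108., 406.]), array([615., 301.])]
0 rear top [array([ 58., 138.]), array([524.,  49.])]
0.05 front top [array([105., 394.]), array([615., 289.])]
0.05 rear top [array([ 58., 136.]), array([523.,  47.])]
0.1 front top [array([102., 382.]), array([615., 276.])]
0.1 rear top [array([ 58., 135.]), array([523.,  46.])]
box bottom front [array([132., 499.]), array([601., 399.])]
posts [[array([257., 387.]), array([277., 471.])], [array([473., 342.]), array([498., 424.])]]
```

Request:
move_arm(
  series=[
    [0.03, -0.03, 0, 0, 0, 0],
    [0, 0, -0.1, 0, 0, 0],
    [0, 0, -0.1, 0, 0, 0],
    [0, 0, 0, 0, 0, 0],
    [0, 0, 0, 0, 0, 0],
  ],
  force=40,
)

```text
clock: 11.05
position: [0.6144, 0.0234, 0.0642]
ee_rot: [2.874, 1.268, 0.004]
force: [0.6, -0.9, 13.9]
width: 0.096
```

```bash
python3 plan.py
```

```text
width 0.09609402194386245 box xyz -0.113 -0.0023 0.0642 ang -0.027 r 0.1831 (.1802) F box x,y,z -1.1 0.24 13.94
```

Request:
move_arm(
  series=[
    [0, 0, -0.1, 0, 0, 0],
    [0, 0, 0, 0, 0, 0],
    [0, 0, 0, 0, 0, 0],
    [0, 0, 0, 0, 0, 0],
  ],
)

```text
clock: 11.45
position: [0.6144, 0.0234, 0.064]
ee_rot: [2.874, 1.268, 0.004]
force: [-2.2, -0.9, 23.3]
width: 0.091
```

```bash
python3 plan.py
```

```text
width 0.09096915588281088 box xyz -0.113 -0.0023 0.064 ang -0.028 r 0.1831 (.1802) F box x,y,z 1.06 2.15 23.34
```

It's on a hard stop with 23 N down and no movement, so it's fully shut. Lifting slowly along the arc.

Request:
move_arm(
  series=[
    [0, 0, 0.25, 0, 0, 0],
    [-0.03, 0.03, 0.6, 0, 0, 0],
    [-0.07, 0.06, 0.8, 0, 0, 0],
    [-0.09, 0.08, 0.8, 0, 0, 0],
    [-0.12, 0.11, 0.8, 0, 0, 0],
    [-0.15, 0.14, 0.8, 0, 0, 0],
    [0, 0, 0, 0, 0, 0],
  ],
)

```text
clock: 12.15
position: [0.6098, 0.0275, 0.1033]
ee_rot: [2.873, 1.268, 0.003]
force: [6.1, -2.5, 0.6]
width: 0.093
```

```bash
python3 plan.py; python3 - <<'E'
from h import *
from cell import imaging
a=imaging.get_image("scene")["color"][140:240,250:390,::-1]
cv2.imwrite("pics/g.png",cv2.resize(a,None,fx=5.5,fy=5.5,interpolation=cv2.INTER_CUBIC))
E
```

```text
width 0.09342072555860921 box xyz -0.1069 -0.0022 0.1033 ang 0.19 r 0.1821 (.1802) F box x,y,z -6.23 -2.31 0.59
```

View pics/g.png

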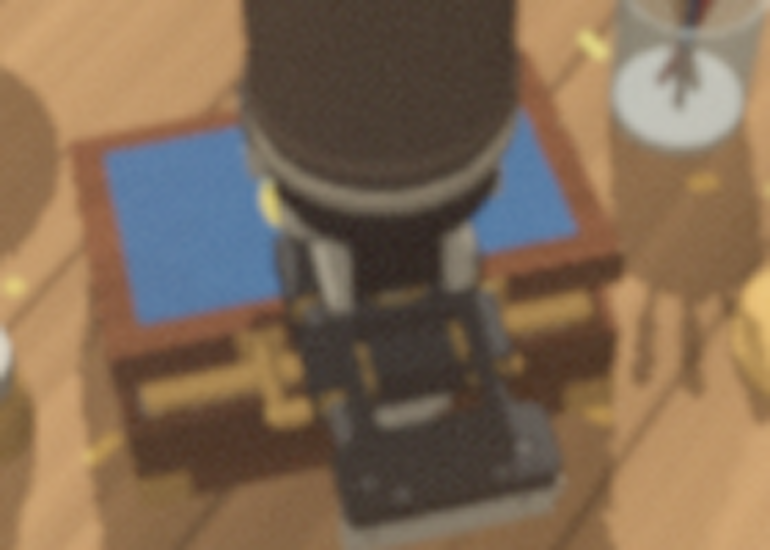

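The outer lid is up about 0.2 rad. The brass inner frame edge shows level in the box mouth at (140–600, 300–400), so it stayed down. Continuing.

Request:
move_arm(
  series=[
    [-0.18, 0.17, 0.84, 0, 0, 0],
    [-0.24, 0.22, 0.83, 0, 0, 0],
    [-0.28, 0.27, 0.8, 0, 0, 0],
    [-0.31, 0.29, 0.79, 0, 0, 0],
    [-0.34, 0.32, 0.76, 0, 0, 0],
    [-0.37, 0.35, 0.74, 0, 0, 0],
    [0, 0, 0, 0, 0, 0],
    [0, 0, 0, 0, 0, 0],
  ],
)

```text
clock: 13.0
position: [0.5946, 0.0413, 0.1517]
ee_rot: [2.87, 1.263, 0.008]
force: [9.9, -8.2, 4.8]
width: 0.096
```

```bash
python3 plan.py
```

```text
width 0.09610048093452854 box xyz -0.0864 -0.002 0.1517 ang 0.48 r 0.1813 (.1802) F box x,y,z -12.86 -0.69 4.82
```

Request:
move_arm(
  series=[
    [-0.35, 0.3, 0.75, 0, 0, 0],
    [-0.38, 0.35, 0.72, 0, 0, 0],
    [-0.41, 0.38, 0.69, 0, 0, 0],
    [-0.44, 0.4, 0.67, 0, 0, 0],
    [-0.46, 0.43, 0.64, 0, 0, 0],
    [0, 0, 0, 0, 0, 0],
    [0, 0, 0, 0, 0, 0],
  ],
)

```text
clock: 13.7
position: [0.5745, 0.0596, 0.1869]
ee_rot: [2.87, 1.263, 0.009]
force: [8.7, -9.3, 10.9]
width: 0.095
```

```bash
python3 plan.py
```

```text
width 0.09482475182083654 box xyz -0.0592 -0.0018 0.1869 ang 0.727 r 0.1811 (.1802) F box x,y,z -12.67 0.9 10.87
```

Request:
move_arm(
  series=[
    [-0.4, 0.36, 0.68, 0, 0, 0],
    [0.03, -0.03, 0.05, 0, 0, 0],
    [0, 0, 0, 0, 0, 0],
    [0, 0, 0, 0, 0, 0],
    [0, 0, 0, 0, 0, 0],
  ],
)

```text
clock: 14.2
position: [0.5697, 0.0639, 0.1932]
ee_rot: [2.872, 1.265, 0.006]
force: [6.5, -7.1, 8.2]
width: 0.091
```

```bash
python3 plan.py; python3 - <<'E'
from h import *
from cell import imaging
a=imaging.get_image("scene")["color"][100:250,220:420,::-1];b=imaging.get_image("top")["color"][100:320,180:420,::-1]
cv2.imwrite("pics/i.png",np.hstack([cv2.resize(a,(440,500),interpolation=2),cv2.resize(b,(360,500),interpolation=2)]))
E
```

```text
width 0.09120767673815414 box xyz -0.0527 -0.0017 0.1932 ang 0.776 r 0.1811 (.1802) F box x,y,z -9.54 0.79 8.21
```

View pics/i.png

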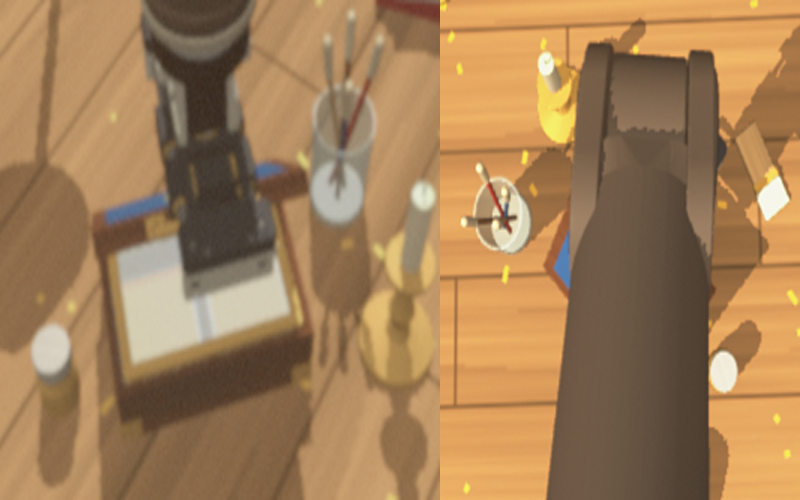

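The inner lid lies flat in the box mouth, with the leaf visible through the pane at (120–290, 230–360). The outer lid is up about 45° and still gripped, and nothing nearby has moved. One zoom to check that the inner lid is flush.

```bash
python3 - <<'E'
from h import *
from cell import imaging
Q=(.5298,.0984,2.3962)
for b in(0,.05,.1): print(b,[((proj("scene",w([.059-.12*np.cos(b)-.003*np.sin(b),y,.061+.12*np.sin(b)+.003],*Q))[0]-[255,155])*7).round(0) for y in(.095,-.095)])
print("rim",[((proj("scene",w([-.07,y,.06],*Q))[0]-[255,155])*7).round(0) for y in(.105,-.105)])
a=imaging.get_image("scene")["color"][155:235,255:369,::-1]
cv2.imwrite("pics/j.png",cv2.resize(a,None,fx=7,fy=7,interpolation=2))
E
python3 plan.py
```

```text
0 [array([135., 404.]), array([707., 285.])]
0.05 [array([132., 394.]), array([708., 275.])]
0.1 [array([130., 384.]), array([709., 264.])]
rim [array([110., 441.]), array([743., 308.])]
width 0.0907475809801498 box xyz -0.0527 -0.0017 0.1932 ang 0.776 r 0.1811 (.1802) F box x,y,z -9.61 0.69 7.62
```

View pics/j.png

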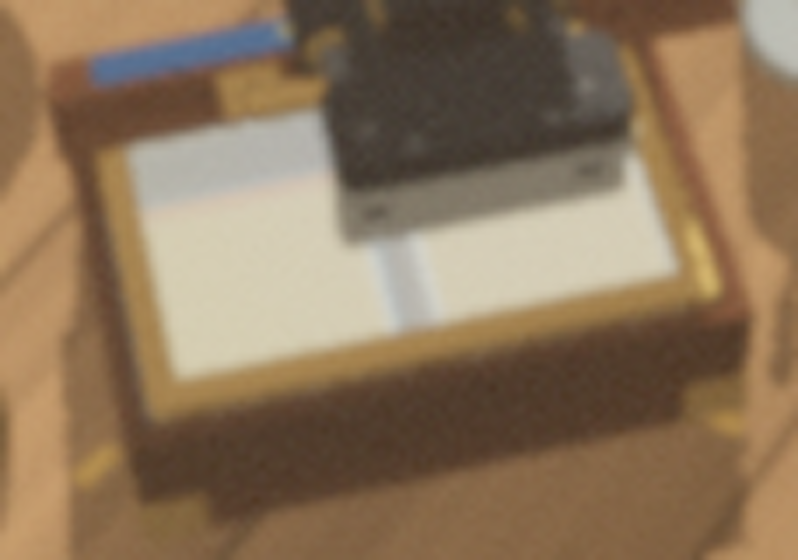

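The inner frame's front edge, from (152,420) to (718,300), lies at or slightly below where the model puts it for fully shut, so it's flush. Signing off.

```bash
python3 -c "
from cell import workorder;print(workorder.sign_off())"
```

```text
the job is handed in; nothing more can be done
None
```

The job is handed in. I swung the outer lid down by its handle until both lids were shut. I then raised it alone to about 0.78 rad (about 44°) and finished still gripping the handle.

**What the last checks showed:**
- **Shut position:** the lid met a hard stop with about 23 N pressing down, and the camera showed it level on the rim.
- **Inner lid:** after lifting, it lies flat in the box mouth, and its front edge is at or slightly below where the model puts it for fully shut.
- **Grip:** the fingers are on the bar (about 8 mm opening) and the arm's position and forces were steady. The arm keeps a push of about 12 N on the handle because my box position is a few mm off.
- **Surroundings:** in the last pictures, the candlestick, brush glass, jar and mop look undisturbed.

**What disagreed:**
- **Camera fit:** some points in the box fit were off by up to about 4 pixels.
- **Shut height:** the tool stopped about 5 mm lower than expected. The fingers probably slipped a few mm down the bar at 20 N, so I raised the grip to 40 N.

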